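Wind and close the chart recorder in the finishing shop

TASK

A new chart has just been put on the temperature and humidity recorder on the staining bench. Wind its clock fully with the wing key on top of the drum (clockwise, several part turns, until it comes to its stop), then swing the pen lifter handle back to its stop so that the pens rest on the chart, and finally swing the clear cover over by its handle and lower it gently until it is fully shut, without letting it drop. Leave the pots, brushes and other things on the bench where they are.

Things in the scene. Friction and masses are not known exactly. Their poses are not given: they have to be found in the camera images.
- recorder: Drum recorder, fixed: grey base 170 mm deep (x, front to hinged rear), 340 long (y), 35 high; origin at the centre of its underside. Paper drum, 93 mm across, top at height 133, at y = +100 mm. Two pen arms run along y before the drum's front at heights 67 and 112. Their pillar (140 high) is at x -40, y -82 mm; the sensor guard (130 high) fills the end beyond y = -115 mm.
- key_grip (a point): Centre of the bow (two flat round wings) of the brass key on top of the drum, 40 mm above the drum's top, 173 mm above the bench. The bow is 68 mm long along this point's x, 9 mm thick along its y, 34 mm high; grip it across the thickness from above. The point turns with the key, about the vertical through it.
- key (a joint): Turn of the key in rad, growing clockwise seen from above: 0 = run down, 12.57 = fully wound, at a firm stop. Starts 3.0 to 4.4 rad short of full. The mainspring pulls back with up to 0.13 N m; a ratchet of 18 clicks a turn holds the key when let go, after slipping back by at most one click (0.35 rad; from full about 0.1 rad).
- lifter_axis (a point): Point on the fixed vertical axis of the pen lifter, 150 mm above the bench, level with the middle of its handle.
- lifter_grip (a point): Point to grip or push on the pen lifter's black handle, 38 mm out from lifter_axis, 150 mm above the bench. The handle is a flat bar from the axis outward along this point's -y, 55 mm long, 10 mm wide (point x) and 17 mm high.
- lifter (a joint): Pen lifter in rad: 0 = at its stop, handle pointing along the recorder's -y (away from the drum), pens on the chart; up to 1.25 = handle swung towards the front (-x), pens off the chart. Seen from above it turns clockwise as the value grows. Starts at 0.95 to 1.2, stays where it is left, turns with about 0.04 N m.
- cover_hinge (a point): Middle of the cover's hinge line, which runs level along the recorder's y at its rear edge, 37 mm above the bench.
- cover_handle (a point): Centre of the black bar handle at the cover's upper front edge: round bar 12 mm thick, 100 mm long, parallel to the hinge line, standing 32 mm out from the front wall and 32 mm above the top. Shut, it lies 200 mm from the hinge line towards the front (-x) and 202 mm above it; it moves on a circle of radius 284 mm about the hinge line.
- cover (a joint): Opening of the clear cover in rad: 0 = shut on the base, 1.6 = thrown fully back, as at the start. Cover 168 mm deep, 270 long, 170 high, open underneath, 4 mm plastic with aluminium edges, about 0.5 kg. Above about 0.7 rad it falls open, below that it falls shut, so hold it by the handle on the way down.
- pot_a: Bystander, to be left alone: black stain pot with a brush standing in it, 110 mm across, 85 mm high; origin at its underside.
- pot_b: Bystander, to be left alone: black stain pot, 110 mm across, 85 mm high; origin at its underside.
- tin: Bystander, to be left alone: steel tin with a stirring stick, 120 mm across, 100 mm high; origin at its underside.
- ink: Bystander, to be left alone: small jar of chart ink, 42 mm across, 55 mm high, beside the recorder's front; origin at its underside.
- flat_brush: Bystander, to be left alone: flat brush lying on the bench beside the recorder's front, 200 mm long; origin at its underside.
- tape: Bystander, to be left alone: roll of masking tape, 96 mm across, 24 mm high; origin at its underside.
- sand_block: Bystander, to be left alone: cork sanding block, 110 by 70 by 35 mm; origin at its underside.
- scraper: Bystander, to be left alone: spatula lying on the bench, 200 mm long; origin at its underside.

How it is judged:
On the way, in this order (a step that is already met when the one before it is completed fails the run):
1. the clock is fully wound (value of joint key above 12.1 rad), for 0.2 s.
2. then the pen lifter is back at its stop, pens on the chart (value of joint lifter below 0.12 rad), for 0.2 s.
At the end, for the whole second after the job is handed in: The clock is wound to within 0.47 rad (about 27 degrees) of full, the pen lifter is within 0.12 rad of its stop with the pens on the chart, and the cover is shut to within 0.05 rad (value of joint key above 12.1 rad and value of joint lifter below 0.12 rad and value of joint cover below 0.05 rad); the robot touches nothing.
It fails at once if the cover is dropped or slammed (falls shut faster than 2.2 rad/s) (velocity of joint cover below -2.2 rad/s).
It fails at once if a pot, tin, jar, brush, tape, block or spatula is moved more than 30 mm (distance of any of pot_a, pot_b, tin, ink, flat_brush, tape, sand_block, scraper from where it was at the start of the episode above 0.03 m).
It also fails if it takes over 72 s, if anything falls off the work surface, if the arm or the gripper's body presses on something with over 40 N, if the wrist force passes 120 N, or if a joint passes its speed limit or range.

ROBOT

A 6-joint arm with a two-finger parallel gripper is mounted at the origin on the work surface. World frame = base frame: x ahead of the robot, y to its left, z up, the work surface at z = 0. Lengths are in m, angles in rad, forces in N, time in s.
With the tool pointing down it reaches from about 0.35 to 0.925 m from the base axis. Payload 6.4 kg.
Tool frame: the origin (TCP) lies on the mounting face of the last link; the fingertips stand 199 mm ahead of it and the grasp point (between the pads) lies 180 mm ahead of it (finger_overhang is the distance from the TCP to the fingertips, in m); x points along the fingers, z is the direction in which the jaws open and shut, and the axes are right-handed (so a half turn about x gives the same grasp; the last joint's range is limited). The gripper opens to 94 mm and grips with 3 to 60 N. Pads are 16 mm wide; open, the fingers measure 119 mm over their backs; the gripper's body (75 mm by 177 mm) begins 78 mm behind the grasp point.
Start: joints at [1.117, 0.245, 1.558, -0, 1.339, -0.174], TCP at [0.18, 0.625, 0.405] pointing down, gripper open.
Joint ranges: [-3.13, 3.13], [-1.02, 2.26], [0.13, 2.54], [-0.95, 4.09], [0.21, 2.88], [-2.74, 2.74]. Speed limits (rad/s): [2.57, 2.57, 3.14, 3.14, 3.14, 3.14].

INTERFACE

Orientations are given as a unit quaternion [x, y, z, w].
In Python, from rig import sense, read_camera, camera_params, job_done, finger_overhang gives the robot as it stands. The module is installed in compiled form; this text tells all that it offers.
- The arm moves only by the tool apply_moves, never from a script. Its argument "motion" is a list of rows, each a list of 6 numbers: the shift along the tool's x, y, z as a fraction of full scale, then the turn, a rotation vector about the tool's x, y, z as a fraction of full scale. A call has 1 to 10 rows; each row shifts and turns the pose as measured when the row begins, along the tool's axes as they then stand; what a row does not reach is not made up. Full scale, the value 1, is 0.04 m for a shift and 4 degrees for a turn. A row lasts 1/10 s, in which the tool goes at most 50 mm and 8.59 degrees, less where a joint would pass 70% of its speed; a pose out of reach is approached as far as the arm can. A call with a number of a shift or a turn outside -1 to 1 is refused whole. A call with a gripper value outside its range is refused whole. "gripper" is the gripper's target within -1 to 1 (fully open at 1, half-way at 0, shut at -1), set as the call begins (left out, the last holds). The fingers move at their own pace and stop on an object; the grip force is fixed at half the most. Time passes only in rows, so rows that do not move let the fingers close. It gives the time, the measured TCP pose, the force and the opening at its end, in the units of the state.
- sense(): the state, without advancing time (a new reading comes with each control period).
- read_camera(name): name is "scene" or "side" or "wrist"; returns the picture (420x560x3 uint8, blue, green, red); there is no depth.
- camera_params(name): a dict with "camera_matrix" (3x3 intrinsics, pixels), "rvec" (rotation vector, rad) and "tvec" (3), from world to camera coordinates, as OpenCV has them. Camera axes: x right, y down, z forward; pixel columns grow to the right and rows downward; lengths in m; the calibration is good to about 2 mm. A picture is of the moment at which its call begins: read the wrist's pose just before it. camera_params takes no time and is no camera call; for the wrist camera it gives the pose at the moment of the call.
- job_done(): hands the job in, once; it reports no verdict.
The state is a dict: "clock": time; "qpos": joint angles; "qvel": joint speeds; "effort": joint torques, N m; "eef_pos": TCP position; "tcp_rot": TCP orientation; "force": force on the tool from outside, world axes, zero at the start; "wrist_torque": the same for the moment, N m; "gripper_width": finger opening in m.
Only numpy, scipy, OpenCV 4.12 (cv2) and the standard library are available. Lean on these libraries where they do the work, as an engineer would, in place of code of your own. Each camera call takes 0.05 s, during which the arm holds its last target.

## Working session

There is one attempt and no reset: what is moved stays moved. The work goes in short steps, Python scripts to look and compute and a tool call to move; the robot and the scene stay as the last step left them, time stands still between calls to the robot, and variables do not carry over. Pictures are saved under pics/ and viewed, and the job is handed in when it is done.

Besides the shell and the picture viewer there is one more tool, called after ">>>" as name(argument=value, ...) on one line, values as JSON. apply_moves: Moves the arm, as the interface text tells. Shift numbers are shares of 0.04 m and turn numbers shares of 4 degrees, none past 1 either way. Its arguments: {"type":"object","properties":{"motion":{"type":"array"},"gripper":{"type":"number"}},"required":["motion"]}

```bash
mkdir -p pics
python3 - <<'E'
from rig import *
import cv2,numpy as np
print(sense())
for n in ["scene","side","wrist"]:
    p=camera_params(n); print(n,p); cv2.imwrite(f"pics/{n}0.png",read_camera(n))
print(finger_overhang)
E
```

```text
{'clock': 0.0, 'qpos': array([ 1.11691801e+00,  2.45781015e-01,  1.55901542e+00, -4.14178048e-05,
        1.33870734e+00, -1.74085962e-01]), 'qvel': array([ 0.00117728,  0.00021625,  0.00021584,  0.0006435 , -0.00026271,
       -0.00054996]), 'effort': array([ 5.53082937e-04, -4.15828121e+01, -3.14607668e+01,  6.84671570e-02,
        3.32550716e-02, -1.92583229e-04]), 'eef_pos': array([0.17938662, 0.62451427, 0.4035654 ]), 'tcp_rot': array([-0.42571715,  0.56542861,  0.42507804,  0.56423759]), 'force': array([-0.15164526, -0.05918127, -0.3718692 ]), 'wrist_torque': array([ 0.03059536, -0.03530498, -0.01487099]), 'gripper_width': 0.094087204616249}
scene {'camera_matrix': array([[397.50807495,   0.        , 278.48694688],
       [  0.        , 397.50807495, 205.2602827 ],
       [  0.        ,   0.        ,   1.        ]]), 'rvec': array([ 1.8767912 ,  2.22546205, -0.36086252]), 'tvec': array([ 0.04923396, -0.41193312,  1.74853368])}
side {'camera_matrix': array([[389.91701897,   0.        , 279.97386512],
       [  0.        , 389.91701897, 212.69182659],
       [  0.        ,   0.        ,   1.        ]]), 'rvec': array([ 2.70392726,  0.88660909, -0.13974018]), 'tvec': array([-0.43629814, -0.2059447 ,  1.36385403])}
wrist {'camera_matrix': array([[339.18540865,   0.        , 276.00809116],
       [  0.        , 339.18540865, 211.10491168],
       [  0.        ,   0.        ,   1.        ]]), 'rvec': array([-2.33701842, -1.75936326, -0.22623311]), 'tvec': array([-0.64981825, -0.02661947,  0.39067748])}
0.1992
```

View pics/scene0.png

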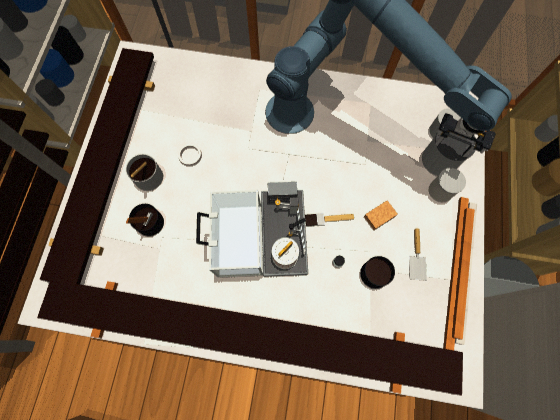

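View pics/side0.png

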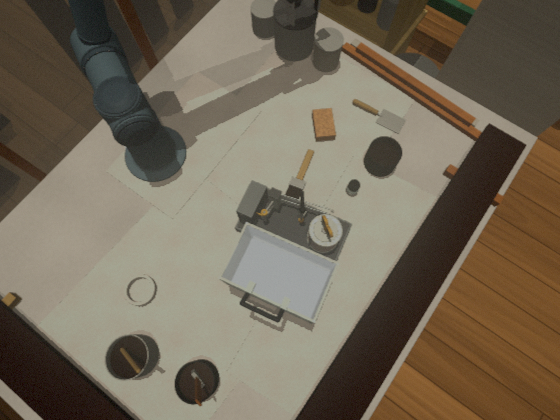

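View pics/wrist0.png

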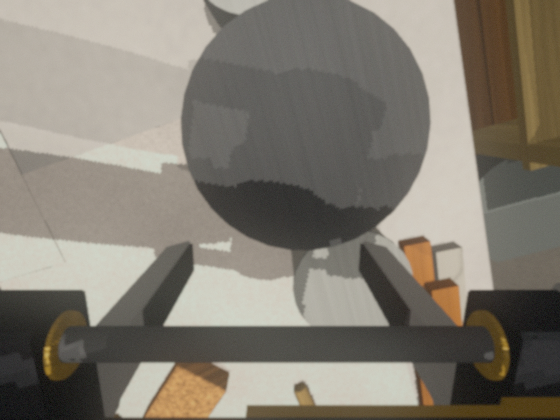

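The recorder shows at about (285,232) in the scene view, with the drum at (286,252), the key at (286,248) and the open cover to the left with its handle at (203,228). I'll enlarge both views to measure.

```bash
cat > h.py <<'E'
import cv2,numpy as np
from rig import *
from scipy.spatial.transform import Rotation as R
def cam(n):
    p=camera_params(n); M=cv2.Rodrigues(p["rvec"])[0]; return p["camera_matrix"],M,p["tvec"]
def ray(n,uv,c=None):
    K,M,t=c or cam(n); d=M.T@np.linalg.solve(K,np.array([uv[0],uv[1],1.])); return -M.T@t,d
def plane(n,uv,z,c=None):
    o,d=ray(n,uv,c); return o+d*(z-o[2])/d[2]
def tri(u1,u2,a="scene",b="side"):
    o1,d1=ray(a,u1);o2,d2=ray(b,u2)
    A=np.stack([d1,-d2],1); s=np.linalg.lstsq(A,o2-o1,rcond=None)[0]
    p,q=o1+s[0]*d1,o2+s[1]*d2; return (p+q)/2,np.linalg.norm(p-q)
def proj(n,P):
    K,M,t=cam(n); c=M@np.array(P)+t; c=K@c; return c[:2]/c[2]
E
python3 - <<'E'
import cv2
a=cv2.imread("pics/scene0.png")[170:290,190:350]; cv2.imwrite("pics/sc1.png",cv2.resize(a,None,fx=5,fy=5,interpolation=cv2.INTER_CUBIC))
a=cv2.imread("pics/side0.png")[170:330,210:370]; cv2.imwrite("pics/si1.png",cv2.resize(a,None,fx=3.75,fy=3.75,interpolation=cv2.INTER_CUBIC))
E
```

```text
(no output)
```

View pics/sc1.png

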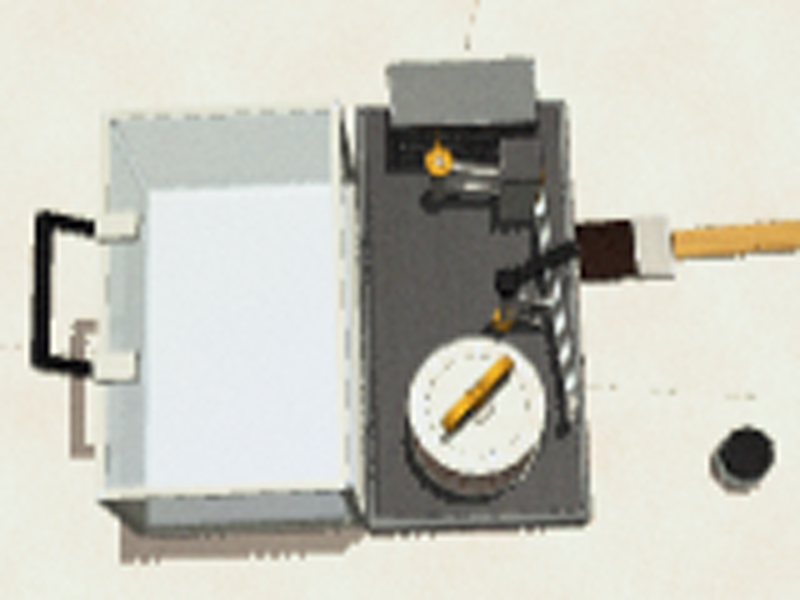

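View pics/si1.png

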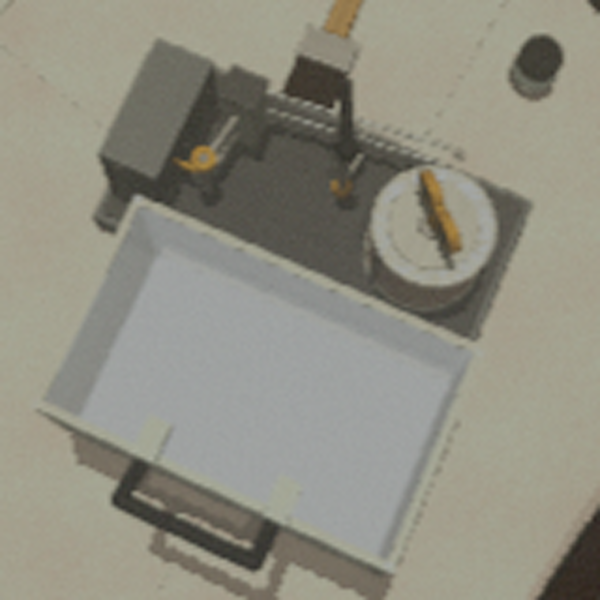

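Scene view (crop divided by 5, plus offset): key bow runs from (279.4,256.4) to (292,242.4), lifter pivot is about (291.6,226) and handle tip about (305,219.6), cover handle bar is about (198,213)–(198,243). The side view shows the same parts.

```bash
cat > m.py <<'E'
from h import *
S=lambda u,v:(190+(u-2)/5,170+(v-2)/5)
D=lambda u,v:(210+(u-1.4)/3.75,170+(v-1.4)/3.75)
# gold key mask
for n,box in (("scene",(240,258,276,296)),("side",(212,240,318,338))):
    im=cv2.imread(f"pics/{n}0.png"); hsv=cv2.cvtColor(im,cv2.COLOR_BGR2HSV)
    m=cv2.inRange(hsv,(10,130,60),(30,255,255)); k=np.zeros_like(m); b=box; k[b[0]:b[1],b[2]:b[3]]=m[b[0]:b[1],b[2]:b[3]]
    ys,xs=np.nonzero(k); pts=np.stack([xs,ys],1).astype(np.float32); r=cv2.minAreaRect(pts); print(n,len(xs),pts.mean(0),r, plane(n,pts.mean(0),.173))
    globals()[n]=pts.mean(0)
    w,v=np.linalg.eigh(np.cov(pts.T)); d=v[:,1]; a,bb=[plane(n,pts.mean(0)+s*d*8,.18) for s in(1,-1)]; print("dir deg",np.degrees(np.arctan2(*(a-bb)[1::-1])))
print("key tri",tri(scene,side))
# drum top outline by white
for n,c in(("scene",S(478,405)),("side",D(434,226))):
    print("drum",plane(n,c,.133))
print("drum tri",tri(S(478,405),D(434,226)))
print("lifter pivot",tri(S(508,280),D(348,143)), "tip",tri(S(574,249),D(343,85)))
print("handle ends",tri(S(43,214),D(120,495)),tri(S(40,365),D(263,560)))
print("base corners front, drum end", plane("scene",S(588,523),.035),plane("side",D(531,203),.035))
print("base rear drum", plane("scene",S(368,524),.035), "front guard",plane("scene",S(565,102),.035),"rear guard",plane("scene",S(358,106),.035))
print("ink",plane("scene",S(749,453),.055))
E
python3 m.py
```

```text
scene 55 [285.25455 248.05455] ((285.2500305175781, 248.25003051757812), (3.5355336666107178, 18.384775161743164), 45.0) [0.64370594 0.08379193 0.173     ]
dir deg -32.774136590213786
side 55 [327.05453 225.18182] ((327.1419982910156, 225.44085693359375), (20.615386962890625, 2.84615421295166), 67.38013458251953) [0.64200254 0.08886248 0.173     ]
dir deg -33.83105117524609
key tri (array([0.64437441, 0.08474478, 0.18378717]), np.float64(0.0036301701102217955))
drum [0.64410767 0.08435843 0.133     ]
drum [0.64334768 0.08614784 0.133     ]
drum tri (array([0.64423258, 0.08472903, 0.13672352]), np.float64(0.001437153319078337))
lifter pivot (array([0.55613774, 0.09189364, 0.16399303]), np.float64(0.003810464363424595)) tip (array([0.52142174, 0.13468382, 0.14736267]), np.float64(0.0017693918802286893))
handle ends (array([ 0.58876162, -0.2228208 ,  0.25152603]), np.float64(0.002438840016589876)) (array([ 0.68963354, -0.20064906,  0.2501581 ]), np.float64(0.0036102294117212027))
base corners front, drum end [0.69794761 0.17843493 0.035     ] [0.69235058 0.18030043 0.035     ]
base rear drum [0.72647396 0.01624353 0.035     ] front guard [0.36798213 0.1110879  0.035     ] rear guard [ 0.39941257 -0.05196037  0.035     ]
ink [0.62932719 0.28844062 0.055     ]
```

```bash
cat >> h.py <<'E'
def st():
    s=sense(); M=R.from_quat(s["tcp_rot"]).as_matrix(); p=s["eef_pos"]; g=p+M[:,0]*.18
    return s,M,p,g
def show():
    s,M,p,g=st(); yaw=lambda v:round(float(np.degrees(np.arctan2(v[1],v[0]))),1)
    print("t",round(s["clock"],2),"grasp",g.round(4),"xax",M[:,0].round(3),"zyaw",yaw(M[:,2]),"yyaw",yaw(M[:,1]),"q",s["qpos"].round(3),"F",s["force"].round(1),"T",s["wrist_torque"].round(2),"w",round(s["gripper_width"],4))
def go(target,zyaw=None):
    """remaining move in tool axes: shift units of .04 m; turn units of 4 deg"""
    s,M,p,g=st(); d=M.T@(np.array(target)-g); print("shift units total",(d/.04).round(2))
    if zyaw is not None:
        z=np.array([np.cos(np.radians(zyaw)),np.sin(np.radians(zyaw)),0]); x=np.array([0,0,-1.]); y=np.cross(z,x)
        T=np.stack([x,y,z],1); rv=R.from_matrix(M.T@T).as_rotvec(degrees=True); print("turn units total",(rv/4).round(2))
        d=T.T@(np.array(target)-(p+T[:,0]*.18)); print("shift in target axes",(d/.04).round(2))
E
python3 - <<'E'
from h import *
show(); go([.644,.085,.24],57); go([.644,.085,.24],-123)
E
```

```text
t 0.15 grasp [0.1793 0.6244 0.2239] xax [-0.001 -0.001 -1.   ] zyaw 74.0 yyaw 164.0 q [ 1.117  0.246  1.559  0.     1.339 -0.174] F [ 0.3  0.2 -0.3] T [ 0.03 -0.01 -0.03] w 0.0941
shift units total [ -0.39 -14.89  -9.75]
turn units total [ 4.24 -0.02 -0.  ]
shift in target axes [ -0.4  -17.09  -4.99]
shift units total [ -0.39 -14.89  -9.75]
turn units total [-4.076e+01  0.000e+00 -3.000e-02]
shift in target axes [-0.4  17.09  4.99]
```

>>> apply_moves(motion=[[-0.3,0,0,1,0,0],[-0.3,0,0,1,0,0]])

```text
clock: 0.35
eef_pos: [0.1792, 0.6241, 0.425]
tcp_rot: [-0.385, 0.596, 0.382, 0.592]
force: [-0.2, -0.3, 0.0]
gripper_width: 0.0942
```

Run:
```python
from h import *
show(); go([.644,.085,.24],57); go([.644,.085,.24],-123)
```

```text
t 0.35 grasp [0.1786 0.6228 0.245 ] xax [-0.003 -0.007 -1.   ] zyaw 65.7 yyaw 155.7 q [ 1.117  0.229  1.539 -0.     1.381 -0.03 ] F [-0.2 -0.3  0. ] T [ 0.04 -0.06  0.01] w 0.0942
shift units total [  0.18 -16.14  -7.47]
turn units total [ 2.18 -0.11  0.01]
shift in target axes [  0.13 -17.09  -4.97]
shift units total [  0.18 -16.14  -7.47]
turn units total [-4.282e+01 -1.000e-02 -1.600e-01]
shift in target axes [ 0.13 17.09  4.97]
```

>>> apply_moves(motion=[[0,-0.9,-0.4,1,0,0],[0,-0.95,-0.35,1,0,0],[0,-1,-0.3,0.2,0,0],[0,-1,-0.3,0,0,0],[0,-1,-0.3,0,0,0],[0,-1,-0.3,0,0,0],[0,-1,-0.3,0,0,0],[0,-1,-0.3,0,0,0],[0,-1,-0.3,0,0,0],[0,-1,-0.3,0,0,0]])

```text
clock: 1.35
eef_pos: [0.4524, 0.2996, 0.4251]
tcp_rot: [-0.339, 0.624, 0.336, 0.619]
force: [0.4, 1.1, -0.2]
gripper_width: 0.0941
```

Run:
```python
from h import *
show(); go([.644,.085,.24],57)
```

```text
t 1.35 grasp [0.4517 0.2986 0.2451] xax [-0.004 -0.005 -1.   ] zyaw 57.0 yyaw 147.0 q [ 0.376 -0.023  1.812 -0.004  1.359 -0.618] F [ 0.4  1.1 -0.2] T [0.02 0.01 0.  ] w 0.0941
shift units total [ 0.14 -6.94 -1.86]
turn units total [ 0.01 -0.1  -0.01]
shift in target axes [ 0.13 -6.94 -1.89]
```

>>> apply_moves(motion=[[0,-1,-0.3,0,0,0],[0,-1,-0.3,0,0,0],[0,-1,-0.3,0,0,0],[0,-1,-0.3,0,0,0],[0,-1,-0.3,0,0,0],[0,-0.9,-0.25,0,0,0],[0.1,-0.6,0,0,0,0],[0,0,0,0,0,0]])

```text
clock: 2.15
eef_pos: [0.6398, 0.0847, 0.4187]
tcp_rot: [-0.336, 0.626, 0.335, 0.619]
force: [0.2, -0.1, -0.2]
gripper_width: 0.094
```

Run:
```python
from h import *
show(); go([.644,.085,.24],57)
np.save("w1.npy",np.array(cam("wrist"),dtype=object),allow_pickle=True)
cv2.imwrite("pics/w1.png",read_camera("wrist"))
```

```text
t 2.15 grasp [0.6385 0.0837 0.2387] xax [-0.007 -0.006 -1.   ] zyaw 56.6 yyaw 146.6 q [-0.043  0.225  1.556 -0.006  1.367 -1.03 ] F [ 0.2 -0.1 -0.2] T [ 0.01  0.03 -0.05] w 0.094
shift units total [-0.03 -0.1   0.1 ]
turn units total [-0.1  -0.12 -0.04]
shift in target axes [-0.03 -0.08  0.06]Traceback (most recent call last):
  File "<stdin>", line 3, in <module>
ValueError: could not broadcast input array from shape (3,3) into shape (3,)
```

Run:
```python
from h import *
import pickle
pickle.dump(cam("wrist"),open("w1.pkl","wb"))
cv2.imwrite("pics/w1.png",read_camera("wrist"))
```

```text
(no output)
```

View pics/w1.png

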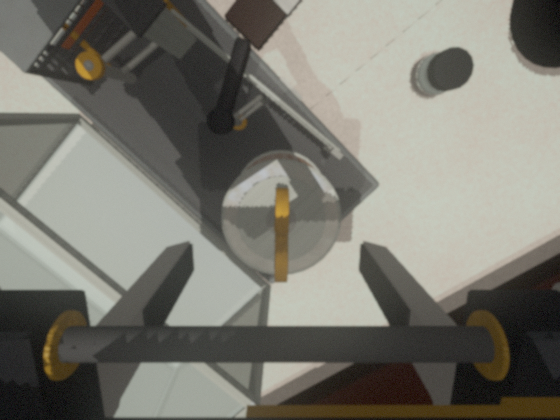

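The wrist view shows the key bow upright between the fingers (x≈281, rows 183–281), the drum rim centred near (281,212), the lifter pivot at about (221,121) and its tip at about (242,42).

Run:
```python
from h import *
import pickle
c=pickle.load(open("w1.pkl","rb"))
im=cv2.imread("pics/w1.png");hsv=cv2.cvtColor(im,cv2.COLOR_BGR2HSV)
m=cv2.inRange(hsv,(10,130,60),(30,255,255)); m[:170]=0;m[290:]=0;m[:,:255]=0;m[:,310:]=0
ys,xs=np.nonzero(m); print(xs.min(),xs.max(),ys.min(),ys.max())
a=plane("",(xs[ys<ys.min()+3].mean(),ys.min()),.178,c);b=plane("",(xs[ys>ys.max()-3].mean(),ys.max()),.178,c)
print("key ends",a,b,"mid",(a+b)/2,np.linalg.norm(a-b),np.degrees(np.arctan2(*(a-b)[1::-1])))
print("drum",plane("",(281,212),.133,c), "R",np.linalg.norm(plane("",(221,213),.133,c)-plane("",(341,211),.133,c)))
P=plane("",(221,121),.1585,c);T=plane("",(242,42),.1585,c);print("lifter",P,T,np.linalg.norm(T-P))
u=cv2.minAreaRect
print("lifter side check",tri((291.2,225.6),(302.4,207.8)))
show(); go([.644,.085,.176],57)
```

```text
275 288 189 276
key ends [0.61500628 0.10407131 0.178     ] [0.66619017 0.06815781 0.178     ] mid [0.64059822 0.08611456 0.178     ] 0.06252655265141038 144.94434027650334
drum [0.63802062 0.08878901 0.133     ] R 0.09708187303386426
lifter [0.55587075 0.09333815 0.1585    ] [0.52326601 0.13359373 0.1585    ] 0.0518032850246966
lifter side check (array([0.55606026, 0.09187764, 0.16361015]), np.float64(0.0037491670522456296))
t 2.2 grasp [0.6377 0.0846 0.239 ] xax [-0.007 -0.006 -1.   ] zyaw 56.7 yyaw 146.7 q [-0.042  0.223  1.557 -0.006  1.368 -1.029] F [ 0.1 -0.7 -0.6] T [-0.05 -0.01 -0.  ] w 0.0939
shift units total [ 1.57 -0.13  0.11]
turn units total [-0.08 -0.12 -0.04]
shift in target axes [ 1.57 -0.11  0.06]
```

>>> apply_moves(motion=[[0.2,-0.05,0.05,0.3,-0.1,0],[0.5,-0.03,0.03,0,0,0],[0.5,0,0,0,0,0],[0.35,0,0,0,0,0],[0,0,0,0,0,0]])

```text
clock: 2.7
eef_pos: [0.6402, 0.0916, 0.3542]
tcp_rot: [-0.328, 0.626, 0.331, 0.625]
force: [0.2, 0.5, -0.0]
gripper_width: 0.0938
```

Run:
```python
from h import *
show(); go([.642,.0855,.176],55.5)
```

```text
t 2.7 grasp [0.6396 0.092  0.1742] xax [-0.003  0.002 -1.   ] zyaw 55.5 yyaw 145.5 q [-0.033  0.284  1.606  0.002  1.254 -1.003] F [ 0.2  0.5 -0. ] T [-0.03 -0.03  0.03] w 0.0938
shift units total [-0.05 -0.14 -0.1 ]
turn units total [ 0.01  0.   -0.05]
shift in target axes [-0.05 -0.12 -0.1 ]
```

>>> apply_moves(motion=[[-0.05,-0.13,-0.1,0,0,0],[0,0,0,0,0,0],[0,0,0,0,0,0]], gripper=-1)

```text
clock: 3.0
eef_pos: [0.6422, 0.086, 0.3582]
tcp_rot: [-0.329, 0.625, 0.331, 0.626]
force: [-0.2, -0.6, 0.0]
gripper_width: 0.0733
```

>>> apply_moves(motion=[[0,0,0,0,0,0],[0,0,0,0,0,0],[0,0,0,0,0,0],[0,0,0,0,0,0]])

```text
clock: 3.4
eef_pos: [0.6427, 0.0857, 0.3605]
tcp_rot: [-0.329, 0.624, 0.33, 0.627]
force: [-0.0, -0.2, 0.4]
gripper_width: 0.0415
```

Run:
```python
from h import *
show(); go([.642,.0855,.176],55.5)
```

```text
t 3.4 grasp [0.6433 0.0862 0.1805] xax [ 0.003  0.002 -1.   ] zyaw 55.6 yyaw 145.6 q [-0.042  0.281  1.598  0.003  1.26  -1.013] F [-0.  -0.2  0.4] T [-0.04 -0.   -0.01] w 0.0415
shift units total [ 0.11  0.02 -0.03]
turn units total [0.02 0.05 0.02]
shift in target axes [ 0.11  0.01 -0.01]
```

>>> apply_moves(motion=[[0.12,0,0,0,0,0],[0,0,0,0,0,0],[0,0,0,0,0,0],[0,0,0,0,0,0],[0,0,0,0,0,0],[0,0,0,0,0,0]])

```text
clock: 4.0
eef_pos: [0.6423, 0.085, 0.3549]
tcp_rot: [-0.33, 0.626, 0.33, 0.625]
force: [-1.2, 0.2, -0.6]
gripper_width: 0.0089
```

Run:
```python
from h import *
show(); go([.642,.0855,.176],55.5)
```

```text
t 4.0 grasp [0.6422 0.0849 0.1749] xax [-0.    -0.001 -1.   ] zyaw 55.6 yyaw 145.6 q [-4.300e-02  2.860e-01  1.602e+00 -1.000e-03  1.253e+00 -1.013e+00] F [-1.2  0.2 -0.6] T [-0.04  0.09  0.02] w 0.0089
shift units total [-0.03  0.01  0.01]
turn units total [ 0.03 -0.01  0.  ]
shift in target axes [-0.03  0.01  0.01]
```

Gripped: opening is 8.9 mm, which matches the 9 mm bow. I'll start the clockwise stroke.

>>> apply_moves(motion=[[0,0,0,0.5,0,0],[0,0,0,1,0,0],[0,0,0,1,0,0],[0,0,0,1,0,0],[0,0,0,1,0,0],[0,0,0,1,0,0]])

```text
clock: 4.6
eef_pos: [0.6424, 0.0852, 0.3549]
tcp_rot: [-0.2, 0.678, 0.2, 0.678]
force: [-0.2, -0.1, -0.1]
gripper_width: 0.0089
```

Run:
```python
from h import *
show(); go([.642,.0855,.175])
```

```text
t 4.6 grasp [0.6424 0.0851 0.1749] xax [ 0.    -0.001 -1.   ] zyaw 32.9 yyaw 122.9 q [-4.300e-02  2.860e-01  1.602e+00 -1.000e-03  1.253e+00 -6.160e-01] F [-0.2 -0.1 -0.1] T [-0.15  0.09  0.08] w 0.0089
shift units total [-0.    0.01 -0.  ]
```

>>> apply_moves(motion=[[0,0,0,1,0,0],[0,0,0,1,0,0],[0,0,0,1,0,0],[0,0,0,1,0,0],[0,0,0,1,0,0],[0,0,0,1,0,0],[0,0,0,1,0,0],[0,0,0,1,0,0],[0,0,0,1,0,0],[0,0,0,1,0,0]])

```text
clock: 5.6
eef_pos: [0.6426, 0.0856, 0.3549]
tcp_rot: [0.052, 0.705, -0.054, 0.706]
force: [-0.3, -1.6, -0.3]
gripper_width: 0.009
```

>>> apply_moves(motion=[[0,0,0,1,0,0],[0,0,0,1,0,0],[0,0,0,1,0,0],[0,0,0,1,0,0],[0,0,0,1,0,0],[0,0,0,1,0,0],[0,0,0,1,0,0],[0,0,0,1,0,0],[0,0,0,1,0,0],[0,0,0,1,0,0]])

```text
clock: 6.6
eef_pos: [0.6428, 0.0856, 0.3549]
tcp_rot: [0.299, 0.639, -0.3, 0.642]
force: [0.7, -0.6, 0.2]
gripper_width: 0.0092
```

Run:
```python
from h import *
show(); go([.642,.0855,.175])
```

```text
t 6.6 grasp [0.6432 0.085  0.1749] xax [ 0.002 -0.003 -1.   ] zyaw -50.1 yyaw 39.9 q [-0.042  0.287  1.602 -0.003  1.251  0.833] F [ 0.7 -0.6  0.2] T [-0.18  0.26  0.15] w 0.0092
shift units total [-0.   -0.01 -0.03]
```

>>> apply_moves(motion=[[0,0,0,1,0,0],[0,0,0,1,0,0],[0,0,0,1,0,0],[0,0,0,1,0,0],[0,0,0,1,0,0],[0,0,0,1,0,0],[0,0,0,1,0,0],[0,0,0,1,0,0],[0,0,0,1,0,0],[0,0,0,1,0,0]])

```text
clock: 7.6
eef_pos: [0.6429, 0.0854, 0.3549]
tcp_rot: [-0.506, -0.491, 0.507, -0.495]
force: [0.2, -1.3, -0.0]
gripper_width: 0.009
```

Run:
```python
from h import *
show(); go([.642,.0855,.175])
```

```text
t 7.6 grasp [0.6433 0.0846 0.1749] xax [ 0.002 -0.005 -1.   ] zyaw -91.6 yyaw -1.6 q [-0.042  0.287  1.601 -0.005  1.251  1.558] F [ 0.2 -1.3 -0. ] T [-0.12  0.29  0.17] w 0.009
shift units total [-0.   -0.03 -0.02]
```

>>> apply_moves(motion=[[0,0,0,1,0,0],[0,0,0,1,0,0],[0,0,0,1,0,0],[0,0,0,1,0,0],[0,0,0,1,0,0],[0,0,0,1,0,0],[0,0,0,1,0,0]])

```text
clock: 8.3
eef_pos: [0.643, 0.0853, 0.3549]
tcp_rot: [-0.614, -0.348, 0.615, -0.352]
force: [-0.5, -1.5, 0.3]
gripper_width: 0.0089
```

Run:
```python
from h import *
show(); go([.642,.0855,.175])
```

```text
t 8.3 grasp [0.6433 0.0843 0.1749] xax [ 0.002 -0.006 -1.   ] zyaw -120.6 yyaw -30.6 q [-0.042  0.287  1.601 -0.006  1.251  2.065] F [-0.5 -1.5  0.3] T [-0.07  0.37  0.15] w 0.0089
shift units total [-0.   -0.04 -0.01]
```

>>> apply_moves(motion=[[0,0,0,1,0,0],[0,0,0,1,0,0],[0,0,0,1,0,0],[0,0,0,1,0,0],[0,0,0,1,0,0],[0,0,0,1,0,0],[0,0,0,0.5,0,0]])

```text
clock: 9.0
eef_pos: [0.6429, 0.0852, 0.3549]
tcp_rot: [-0.679, -0.195, 0.679, -0.2]
force: [-0.3, -0.9, 0.6]
gripper_width: 0.0091
```

Run:
```python
from h import *
show(); go([.642,.0855,.175])
```

```text
t 9.0 grasp [0.643  0.0841 0.1749] xax [ 0.001 -0.006 -1.   ] zyaw -147.6 yyaw -57.6 q [-0.042  0.287  1.601 -0.007  1.252  2.536] F [-0.3 -0.9  0.6] T [-0.    0.27  0.19] w 0.0091
shift units total [-0.   -0.04  0.  ]
```

>>> apply_moves(motion=[[0,0,0,0,0,0],[0,0,0,0,0,0],[0,0,0,0,0,0],[0,0,0,0,0,0],[0,0,0,-1,0,0],[0,0,0,-1,0,0],[0,0,0,-1,0,0],[0,0,0,-1,0,0],[0,0,0,-1,0,0],[0,0,0,-1,0,0]], gripper=1)

```text
clock: 10.0
eef_pos: [0.6431, 0.0859, 0.3549]
tcp_rot: [0.62, 0.339, -0.62, 0.342]
force: [0.4, -0.1, -0.2]
gripper_width: 0.0854
```

Run:
```python
from h import *
show(); go([.642,.0855,.175])
```

```text
t 10.0 grasp [0.6436 0.0851 0.1749] xax [ 0.003 -0.005 -1.   ] zyaw -122.4 yyaw -32.4 q [-0.041  0.288  1.6   -0.005  1.251  2.097] F [ 0.4 -0.1 -0.2] T [0.01 0.18 0.04] w 0.0854
shift units total [-0.   -0.04  0.01]
```

>>> apply_moves(motion=[[0,0,0,-1,0,0],[0,0,0,-1,0,0],[0,0,0,-1,0,0],[0,0,0,-1,0,0],[0,0,0,-1,0,0],[0,0,0,-1,0,0],[0,0,0,-1,0,0],[0,0,0,-1,0,0],[0,0,0,-1,0,0],[0,0,0,-1,0,0]])

```text
clock: 11.0
eef_pos: [0.6432, 0.0864, 0.3549]
tcp_rot: [0.457, 0.538, -0.457, 0.541]
force: [0.9, 0.2, 0.4]
gripper_width: 0.0938
```

>>> apply_moves(motion=[[0,0,0,-1,0,0],[0,0,0,-1,0,0],[0,0,0,-1,0,0],[0,0,0,-1,0,0],[0,0,0,-1,0,0],[0,0,0,-1,0,0],[0,0,0,-1,0,0],[0,0,0,-1,0,0],[0,0,0,-1,0,0],[0,0,0,-1,0,0]])

```text
clock: 12.0
eef_pos: [0.6433, 0.0869, 0.3549]
tcp_rot: [0.234, 0.665, -0.234, 0.669]
force: [0.0, -0.2, -0.7]
gripper_width: 0.0939
```

>>> apply_moves(motion=[[0,0,0,-1,0,0],[0,0,0,-1,0,0],[0,0,0,-1,0,0],[0,0,0,-1,0,0],[0,0,0,-1,0,0],[0,0,0,-1,0,0],[0,0,0,-1,0,0],[0,0,0,-1,0,0],[0,0,0,-1,0,0],[0,0,0,-1,0,0]])

```text
clock: 13.0
eef_pos: [0.6435, 0.0874, 0.3548]
tcp_rot: [-0.021, 0.705, 0.019, 0.709]
force: [0.0, 0.3, -0.4]
gripper_width: 0.0939
```

Run:
```python
from h import *
show(); go([.642,.0855,.175],42)
```

```text
t 13.0 grasp [0.6446 0.0871 0.1748] xax [ 0.006 -0.001 -1.   ] zyaw 3.2 yyaw 93.2 q [-3.900e-02  2.880e-01  1.600e+00 -1.000e-03  1.248e+00 -9.500e-02] F [ 0.   0.3 -0.4] T [-0.05  0.06  0.07] w 0.0939
shift units total [-0.   -0.04 -0.07]
turn units total [-9.69  0.07  0.05]
shift in target axes [-0.   -0.01 -0.06]
```

>>> apply_moves(motion=[[0,0,-0.06,-1,0,0],[0,0,0,-1,0,0],[0,0,0,-1,0,0],[0,0,0,-1,0,0],[0,0,0,-1,0,0],[0,0,0,-1,0,0],[0,0,0,-1,0,0],[0,0,0,-1,0,0],[0,0,0,-0.5,0,0]])

```text
clock: 13.9
eef_pos: [0.6411, 0.0877, 0.3548]
tcp_rot: [-0.236, 0.664, 0.234, 0.669]
force: [0.1, 0.2, -0.1]
gripper_width: 0.0937
```

Run:
```python
from h import *
import pickle
c=cam("wrist");pickle.dump(c,open("w2.pkl","wb"))
im=read_camera("wrist");cv2.imwrite("pics/w2.png",im)
show(); go([.642,.0855,.175],40)
```

```text
t 13.95 grasp [0.6424 0.0876 0.1748] xax [ 0.007 -0.001 -1.   ] zyaw 38.9 yyaw 128.9 q [-0.039  0.283  1.606 -0.     1.245 -0.718] F [ 0.5 -1.2  0.7] T [-0.08  0.06 -0.01] w 0.0937
shift units total [-0.   -0.04 -0.04]
turn units total [-0.27  0.07  0.07]
shift in target axes [-0.   -0.06 -0.02]
```

View pics/w2.png

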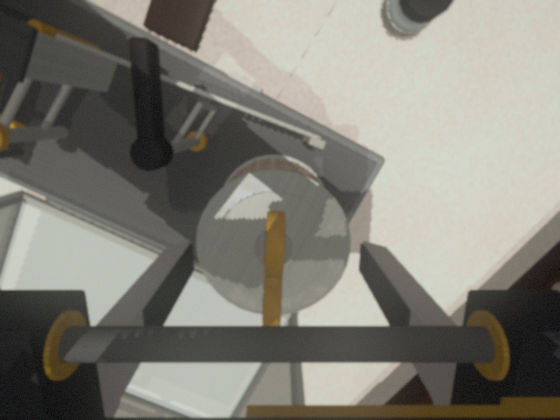

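The wrist view shows the bow nearly in line with the pads, from (275,212) to about (271,325). The lifter pivot is at (151,153) and its tip at (144,42). I'll re-grip.

>>> apply_moves(motion=[[0,-0.06,-0.02,0,0,0],[0,0,0,0,0,0],[0,0,0,0,0,0],[0,0,0,0,0,0],[0,0,0,0,0,0],[0,0,0,0,0,0],[0,0,0,0,0,0],[0,0,0,0,0,0],[0,0,0,0,0,0],[0,0,0,0,0,0]], gripper=-1)

```text
clock: 14.95
eef_pos: [0.6421, 0.0852, 0.3548]
tcp_rot: [-0.236, 0.665, 0.234, 0.669]
force: [-0.7, 0.5, -0.4]
gripper_width: 0.0172
```

>>> apply_moves(motion=[[0,0,0,0,0,0],[0,0,0,0,0,0],[0,0,0,0,0,0],[0,0,0,0.5,0,0],[0,0,0,1,0,0],[0,0,0,1,0,0],[0,0,0,1,0,0],[0,0,0,1,0,0]])

```text
clock: 15.75
eef_pos: [0.6418, 0.085, 0.3547]
tcp_rot: [-0.126, 0.695, 0.123, 0.698]
force: [-0.2, 0.5, -0.2]
gripper_width: 0.0093
```

Run:
```python
from h import *
import pickle
show(); go([.642,.0855,.175])
c=pickle.load(open("w2.pkl","rb"))
P=plane("",(151,153),.1585,c);T=plane("",(144,42),.1585,c);print("lifter",P,T,np.linalg.norm(T-P))
```

```text
t 15.75 grasp [0.6427 0.0846 0.1747] xax [ 0.005 -0.003 -1.   ] zyaw 20.3 yyaw 110.3 q [-0.043  0.284  1.605 -0.002  1.247 -0.396] F [-0.2  0.5 -0.2] T [-0.2   0.2   0.18] w 0.0093
shift units total [-0.01  0.03 -0.01]
lifter [0.55666416 0.09365441 0.1585    ] [0.52547946 0.13501731 0.1585    ] 0.05180131137827427
```

>>> apply_moves(motion=[[0,0,0,1,0,0],[0,0,0,1,0,0],[0,0,0,1,0,0],[0,0,0,1,0,0]])

```text
clock: 16.15
eef_pos: [0.6418, 0.0855, 0.3548]
tcp_rot: [-0.025, 0.705, 0.023, 0.708]
force: [-0.3, -0.4, -0.3]
gripper_width: 0.0103
```

```bash
python3 -c "
from h import *
show()"
```

```text
t 16.15 grasp [0.6426 0.0849 0.1748] xax [ 0.005 -0.003 -1.   ] zyaw 3.9 yyaw 93.9 q [-0.042  0.284  1.605 -0.003  1.247 -0.109] F [-0.3 -0.4 -0.3] T [-0.04  0.23  0.62] w 0.0103
```

>>> apply_moves(motion=[[0,0,0,1,0,0],[0,0,0,1,0,0],[0,0,0,1,0,0],[0,0,0,1,0,0]])

```text
clock: 16.55
eef_pos: [0.6419, 0.0853, 0.3549]
tcp_rot: [0.071, 0.701, -0.077, 0.706]
force: [-0.2, -3.3, -0.5]
gripper_width: 0.0143
```

```bash
python3 -c "
from h import *
show()"
```

```text
t 16.55 grasp [0.6429 0.0837 0.1749] xax [ 0.006 -0.009 -1.   ] zyaw -12.1 yyaw 77.9 q [-0.042  0.284  1.605 -0.009  1.246  0.172] F [-0.2 -3.3 -0.5] T [-0.48  0.23  1.13] w 0.0143
```

The torque rose to 1.1 N m and the pads were forced from 9 to 14 mm, so the key reached its stop near zyaw ≈ 6°. I'll ease back to that angle, release, and rise.

>>> apply_moves(motion=[[0,0,0,-1,0,0],[0,0,0,-1,0,0],[0,0,0,-1,0,0],[0,0,0,-0.5,0,0]])

```text
clock: 16.95
eef_pos: [0.6418, 0.0859, 0.3548]
tcp_rot: [-0.021, 0.705, 0.014, 0.709]
force: [-1.2, 0.2, 0.9]
gripper_width: 0.0107
```

```bash
python3 -c "
from h import *
show()"
```

```text
t 16.95 grasp [0.6428 0.0841 0.1748] xax [ 0.006 -0.01  -1.   ] zyaw 2.8 yyaw 92.8 q [-0.041  0.284  1.605 -0.01   1.247 -0.087] F [-1.2  0.2  0.9] T [-0.17  0.26  0.26] w 0.0107
```

>>> apply_moves(motion=[[0,0,0,0,0,0],[0,0,0,0,0,0],[0,0,0,0,0,0],[-0.5,0,0,0,0,0],[-0.6,0,0,0,0,0],[-0.4,0,0,0,0,0]], gripper=1)

```text
clock: 17.55
eef_pos: [0.641, 0.0866, 0.4127]
tcp_rot: [-0.019, 0.707, 0.013, 0.707]
force: [0.3, -0.0, 0.4]
gripper_width: 0.0553
```

Run:
```python
from h import *
import pickle
c=cam("wrist");pickle.dump(c,open("w3.pkl","wb"))
im=read_camera("wrist");cv2.imwrite("pics/w3.png",im)
show()
hsv=cv2.cvtColor(im,cv2.COLOR_BGR2HSV)
m=cv2.inRange(hsv,(10,130,60),(30,255,255)); m[:150]=0;m[300:]=0;m[:,:235]=0;m[:,330:]=0
ys,xs=np.nonzero(m); pts=np.stack([xs,ys],1); w,v=np.linalg.eigh(np.cov(pts.T)); d=v[:,1];o=pts.mean(0)
a,b=[plane("",o+s*d*30,.178,c) for s in(1,-1)]; print(o,plane("",o,.178,c),np.degrees(np.arctan2(*(a-b)[1::-1])))
```

```text
t 17.6 grasp [0.6423 0.085  0.2358] xax [ 0.005 -0.009 -1.   ] zyaw 2.6 yyaw 92.6 q [-0.04   0.229  1.556 -0.009  1.351 -0.084] F [1.1 0.5 2.3] T [-0.07  0.07  0.02] w 0.0596
[274.92715232 222.80242826] [0.64040699 0.09465231 0.178     ] -73.72278272987816
```

View pics/w3.png

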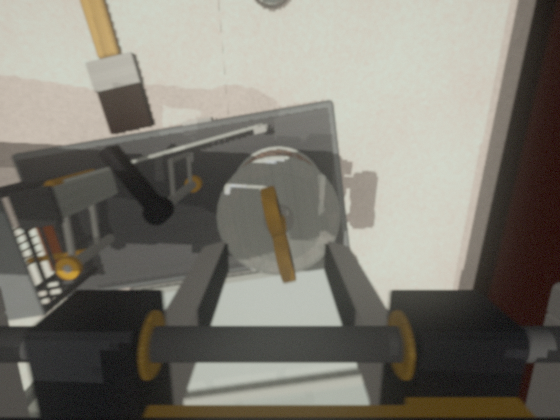

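The bow now lies about 6° behind the worked-out stop, consistent with the stated 0.1 rad slip from full. The wrist view shows the lifter pivot at (157,208) and its tip at (108,150). Next I'll push the lifter with closed fingers.

Run:
```python
from h import *
import pickle
c=pickle.load(open("w3.pkl","rb"))
P=plane("",(157,208),.1585,c);T=plane("",(108,150),.1585,c);print("lifter",P,T,np.linalg.norm(T-P))
show(); go([.568,.155,.235],-20)
```

```text
lifter [0.55649633 0.0958075  0.1585    ] [0.52520846 0.1351181  0.1585    ] 0.05024195081406246
t 17.6 grasp [0.6423 0.085  0.2358] xax [ 0.005 -0.009 -1.   ] zyaw 2.6 yyaw 92.6 q [-0.04   0.229  1.556 -0.009  1.351 -0.084] F [1.1 0.5 2.3] T [-0.07  0.07  0.02] w 0.0596
shift units total [-0.    1.83 -1.77]
turn units total [5.66 0.09 0.11]
shift in target axes [ 0.02  0.98 -2.31]
```

>>> apply_moves(motion=[[0,0,0,1,0,0],[0,0,0,1,0,0],[0,0,0,1,0.1,0.1],[0,0,0,1,0,0],[0,0,0,1,0,0],[0,0,0,0.7,0,0],[0,0.33,-0.77,0,0,0],[0,0.33,-0.77,0,0,0],[0,0.33,-0.77,0,0,0],[0,0,0,0,0,0]], gripper=-1)

```text
clock: 18.6
eef_pos: [0.5679, 0.1579, 0.4127]
tcp_rot: [0.132, 0.695, -0.132, 0.694]
force: [0.3, -0.5, 0.0]
gripper_width: 0.0008
```

Run:
```python
from h import *
show(); go([.566,.154,.162],-20)
```

```text
t 18.6 grasp [0.5677 0.1578 0.2327] xax [-0.001 -0.    -1.   ] zyaw -21.5 yyaw 68.5 q [ 0.079  0.098  1.709 -0.     1.335  0.453] F [ 0.3 -0.5  0. ] T [-0.03  0.04 -0.03] w 0.0008
shift units total [ 1.77 -0.1  -0.  ]
turn units total [-0.36 -0.01  0.01]
shift in target axes [ 1.77 -0.11 -0.01]
```

>>> apply_moves(motion=[[0.5,0,0,0,0,0],[0.5,0,0,0,0,0],[0.5,0,0,0,0,0],[0.27,-0.1,0,-0.3,0,0],[0,0,0,0,0,0]])

```text
clock: 19.1
eef_pos: [0.5675, 0.1531, 0.3398]
tcp_rot: [0.124, 0.695, -0.124, 0.697]
force: [0.7, 0.4, 0.6]
gripper_width: 0.0003
```

Run:
```python
from h import *
cv2.imwrite("pics/w4.png",read_camera("wrist"))
show()
s,M,p,g=st()
q=[g,[.542,.133,.162],[.5234,.120,.162],[.514,.098,.162],[.514,.09,.162]]
for a,b in zip(q,q[1:]): print((M.T@(np.array(b)-np.array(a))/.04).round(2))
```

```text
t 19.15 grasp [0.5685 0.1532 0.1607] xax [ 0.005 -0.001 -1.   ] zyaw -20.2 yyaw 69.8 q [ 7.100e-02  1.670e-01  1.771e+00 -1.000e-03  1.199e+00  4.240e-01] F [0.3 0.1 0.1] T [-0.06  0.13 -0.04] w 0.0005
[-0.04 -0.7  -0.45]
[-0.   -0.47 -0.32]
[-0.   -0.6  -0.03]
[ 0.   -0.19  0.07]
```

View pics/w4.png

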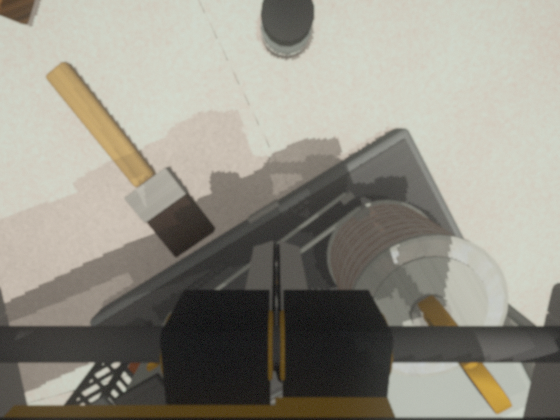

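The fingers stand closed in front of the drum, clear of the pens. The lifter is hidden behind them. I'll sweep along the arc.

>>> apply_moves(motion=[[0,-0.35,-0.22,0,0,0],[0,-0.35,-0.23,0,0,0],[0,-0.24,-0.16,0,0,0],[0,-0.24,-0.16,0,0,0],[0,-0.2,-0.02,0,0,0],[0,-0.2,-0.01,0,0,0]])

```text
clock: 19.75
eef_pos: [0.5165, 0.103, 0.3457]
tcp_rot: [0.126, 0.691, -0.122, 0.702]
force: [1.3, 1.2, -0.8]
gripper_width: 0.0007
```

Run:
```python
from h import *
show();go([.514,.098,.162],-20);go([.514,.09,.162],-20)
```

```text
t 19.75 grasp [0.5194 0.1034 0.1657] xax [ 0.016  0.002 -1.   ] zyaw -20.2 yyaw 69.8 q [-0.019  0.015  1.924  0.003  1.186  0.333] F [ 1.3  1.2 -0.8] T [ 0.3  -0.09  0.05] w 0.0007
shift units total [ 0.09 -0.18 -0.08]
turn units total [-0.05  0.21 -0.11]
shift in target axes [ 0.09 -0.14 -0.02]
shift units total [ 0.09 -0.36 -0.01]
turn units total [-0.05  0.21 -0.11]
shift in target axes [ 0.09 -0.33  0.05]
```

>>> apply_moves(motion=[[0.1,-0.2,-0.05,0,0.2,-0.1],[0,-0.15,0,0,0,0],[0,-0.12,0,0,0,0]])

```text
clock: 20.05
eef_pos: [0.5107, 0.0929, 0.3458]
tcp_rot: [0.142, 0.689, -0.109, 0.702]
force: [8.0, 19.4, -6.4]
gripper_width: 0.0003
```

Run:
```python
from h import *
show();go([.514,.09,.162],-20)
```

```text
t 20.05 grasp [0.5154 0.1005 0.166 ] xax [ 0.026  0.042 -0.999] zyaw -20.5 yyaw 69.5 q [-0.046 -0.006  1.946  0.047  1.179  0.294] F [ 8.  19.4 -6.4] T [ 3.58 -1.22  0.33] w 0.0003
shift units total [ 0.09 -0.26  0.06]
turn units total [-0.12  0.14 -0.69]
shift in target axes [ 0.09 -0.04  0.1 ]
```

The force rose to 20 N near the computed end point (.514,.098), so the lifter is at its stop. I'll back off, rise and look.

>>> apply_moves(motion=[[0,0.3,0,0,0,0],[0,0.6,0,0,0.1,-0.6],[-0.5,0.3,0,0,0,0],[-1,0,0,0,0,0],[-1,0,0,0,0,0]])

```text
clock: 20.55
eef_pos: [0.527, 0.1384, 0.4438]
tcp_rot: [0.125, 0.7, -0.127, 0.692]
force: [0.8, 0.2, -0.2]
gripper_width: 0.0006
```

Run:
```python
from h import *
show()
a=read_camera("scene");cv2.imwrite("pics/sc2f.png",a);b=read_camera("side");cv2.imwrite("pics/si2f.png",b)
a=cv2.resize(a[170:290,190:310],None,fx=3.3,fy=3.3,interpolation=cv2.INTER_CUBIC)
b=cv2.resize(b[170:290,220:340],None,fx=3.3,fy=3.3,interpolation=cv2.INTER_CUBIC)
cv2.imwrite("pics/both2.png",np.hstack([a,b]))
```

```text
t 20.55 grasp [0.5248 0.1384 0.2638] xax [-0.012 -0.    -1.   ] zyaw -20.5 yyaw 69.5 q [ 0.049 -0.031  1.785  0.     1.401  0.406] F [ 0.8  0.2 -0.2] T [-0.04  0.04  0.02] w 0.0006
```

View pics/both2.png

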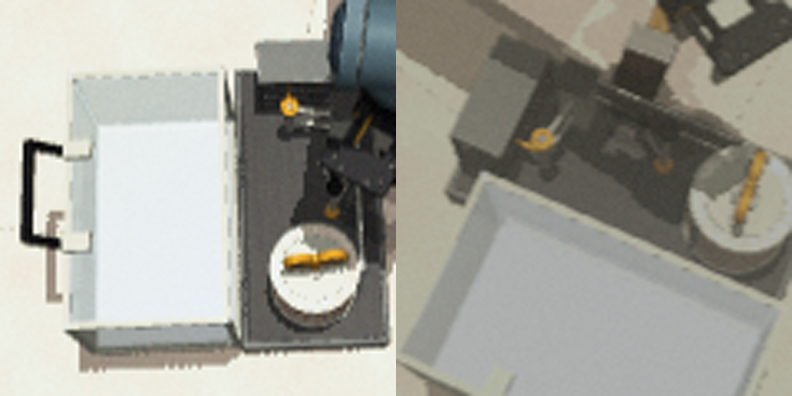

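Run:
```python
from h import *
go([.57,.02,.31],-20)
```

```text
shift units total [-1.   -2.41  2.01]
turn units total [-0.12  0.01 -0.01]
shift in target axes [-1.   -2.42  1.99]
```

>>> apply_moves(motion=[[-0.5,-0.6,0.5,0,0,0],[-0.5,-0.9,0.75,0,0,0],[0,-0.9,0.75,0,0,0],[0,0,0,0,0,0]], gripper=0)

```text
clock: 21.05
eef_pos: [0.5707, 0.0166, 0.4908]
tcp_rot: [0.123, 0.696, -0.126, 0.696]
force: [-0.3, 1.0, -0.1]
gripper_width: 0.0288
```

Run:
```python
from h import *
import pickle
c=cam("wrist");pickle.dump(c,open("w5.pkl","wb"))
cv2.imwrite("pics/w5.png",read_camera("wrist"))
show();go([.639,-.212,.3],-78)
```

```text
t 21.1 grasp [0.5701 0.0179 0.311 ] xax [-0.    -0.003 -1.   ] zyaw -20.2 yyaw 69.8 q [-1.660e-01 -1.000e-03  1.669e+00 -3.000e-03  1.473e+00  1.870e-01] F [ 0.3 -0.4 -0.3] T [-0.07  0.04 -0.01] w 0.0331
shift units total [ 0.29 -4.8   3.6 ]
turn units total [14.45  0.03  0.03]
shift in target axes [0.28 0.48 5.99]
```

View pics/w5.png

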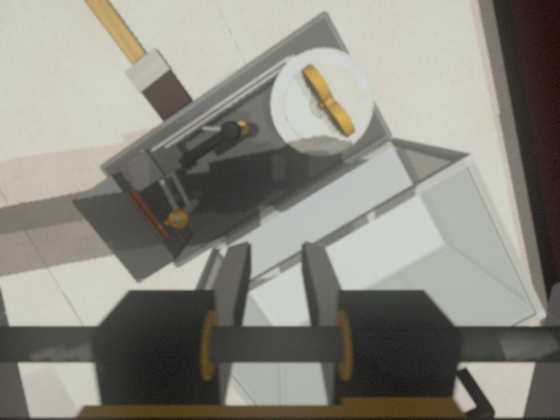

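The wrist view shows the lifter handle from pivot (234,129) to tip (185,160), almost parallel to the recorder's front edge, (103,165)–(325,15). I'll check the angle in numbers.

Run:
```python
from h import *
import pickle
c=pickle.load(open("w5.pkl","rb"))
im=cv2.imread("pics/w5.png"); 
ang=lambda a,b:np.degrees(np.arctan2(*(b-a)[1::-1]))
print("front edge",ang(plane("",(325,15),.035,c),plane("",(103,165),.035,c)), np.linalg.norm(plane("",(325,15),.035,c)-plane("",(103,165),.035,c)))
print("rear edge z35",ang(plane("",(390,138),.035,c),plane("",(177,264),.035,c)))
g=cv2.cvtColor(im,cv2.COLOR_BGR2GRAY); m=(g<45).astype(np.uint8); m[:115]=0;m[175:]=0;m[:,:178]=0;m[:,248:]=0
n,l,s,ce=cv2.connectedComponentsWithStats(m); i=1+s[1:,4].argmax(); ys,xs=np.nonzero(l==i); r=cv2.fitLine(np.stack([xs,ys],1).astype(np.float32),cv2.DIST_L2,0,.01,.01).ravel(); print(s[i],r)
d=r[:2]*20*(-np.sign(r[0])); print("handle",ang(plane("",r[2:]-d,.1585,c),plane("",r[2:]+d,.1585,c)))
cv2.imwrite("pics/w5c.png",cv2.resize(im[90:190,140:290],None,fx=4,fy=4,interpolation=cv2.INTER_CUBIC))
```

```text
front edge -168.52472077253117 0.32673155958549027
rear edge z35 -168.99298053995705
[187 160   7   5  10] [  0.88705176  -0.46167    190.3        162.4       ]
handle -173.68427955855717
```

View pics/w5c.png

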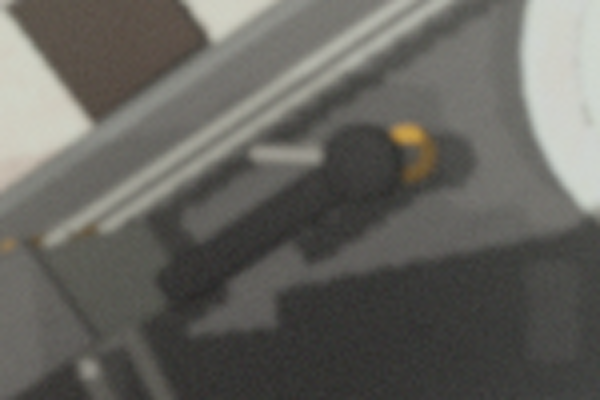

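Handle and front edge slopes agree to about 1° (33° against 34°), so the lifter is at its stop. The contour fit that gave −173.7° used only 10 px and isn't usable. On to the cover handle.

>>> apply_moves(motion=[[0,0,0,1,0,0],[0,0,0,1,0,0],[0,0,0,1,0,0],[0,0,0,1,0,0],[0,0,0,1,0,0],[0,0,0,1,0,0],[0,0,0,1,0,0],[0,0,0,1,0,0],[0,0,0,1,0,0],[0,0,0,1,0,0]], gripper=0.2)

```text
clock: 22.1
eef_pos: [0.5665, 0.028, 0.482]
tcp_rot: [0.357, 0.614, -0.364, 0.603]
force: [0.2, 0.4, -0.3]
gripper_width: 0.0564
```

>>> apply_moves(motion=[[0,0,0,1,0,0],[0,0,0,1,0,0],[0,0,0,1,0,0],[0,0,0,1,0,0],[0,0,0,0.4,0,0],[0,0,0.6,0,0,0],[0,0,0.9,0,0,0],[0,0,0.9,0,0,0],[0,0,0.9,0,0,0],[0,0,0.9,0,0,0]])

```text
clock: 23.1
eef_pos: [0.5953, -0.1254, 0.4726]
tcp_rot: [0.439, 0.558, -0.455, 0.538]
force: [-0.6, 0.1, 0.0]
gripper_width: 0.0563
```

Run:
```python
from h import *
import pickle
c=cam("wrist");pickle.dump(c,open("w6.pkl","wb"))
cv2.imwrite("pics/w6.png",read_camera("wrist"))
show();go([.639,-.212,.3],-78)
```

```text
t 23.15 grasp [ 0.5892 -0.1302  0.2922] xax [-0.036 -0.003 -0.999] zyaw -78.7 yyaw 11.3 q [-0.398  0.11   1.588 -0.016  1.476  0.977] F [-2.6 -4.4  0.6] T [-0.09  0.2  -0.02] w 0.0567
shift units total [-0.24  0.81  2.25]
turn units total [-0.17 -0.07  0.51]
shift in target axes [-0.2   0.63  2.24]
```

View pics/w6.png

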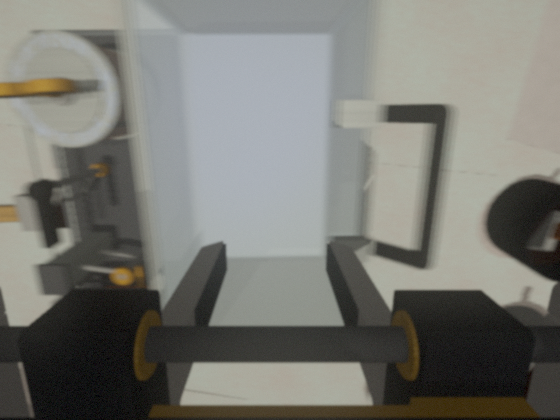

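Run:
```python
from h import *
import pickle
c=pickle.load(open("w6.pkl","rb"))
for z in(.225,.237,.25):
    a=plane("",(446,110),z,c);b=plane("",(426,258),z,c);print(z,a,b,(a+b)/2,np.linalg.norm(a-b),np.degrees(np.arctan2(*(a-b)[1::-1])))
for n in("scene","side"):
    im=cv2.imread(f"pics/{n}0.png")
a=cv2.imread("pics/scene0.png")[140:250,110:220];b=cv2.imread("pics/side0.png")[300:410,100:320]
cv2.imwrite("pics/pots.png",np.hstack([cv2.resize(x,None,fx=2.4,fy=2.4,interpolation=cv2.INTER_CUBIC) for x in(a,b)]))
show()
```

```text
0.225 [ 0.68799075 -0.21385636  0.225     ] [ 0.58819511 -0.23448108  0.225     ] [ 0.63809293 -0.22416872  0.225     ] 0.10190460227816392 11.676896841179026
0.237 [ 0.68687404 -0.20829233  0.237     ] [ 0.59241457 -0.22781423  0.237     ] [ 0.6396443  -0.21805328  0.237     ] 0.09645567169339006 11.67689684117903
0.25 [ 0.68566428 -0.20226463  0.25      ] [ 0.59698564 -0.22059181  0.25      ] [ 0.64132496 -0.21142822  0.25      ] 0.09055266355988496 11.67689684117905
t 23.15 grasp [ 0.5892 -0.1302  0.2922] xax [-0.036 -0.003 -0.999] zyaw -78.7 yyaw 11.3 q [-0.398  0.11   1.588 -0.016  1.476  0.977] F [-2.6 -4.4  0.6] T [-0.09  0.2  -0.02] w 0.0567
```

View pics/pots.png

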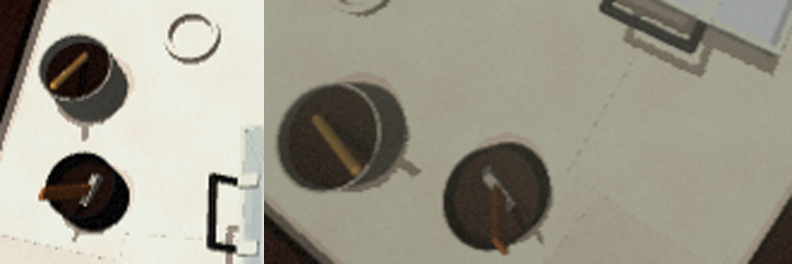

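Run:
```python
from h import *
for z in (.225,.235,.245):
    a=plane("scene",(198.2,212.4),z);b=plane("scene",(197.6,242.6),z); a2=plane("side",(241.6,301.6),z);b2=plane("side",(279.8,319),z)
    print(z,(a+b)/2,np.linalg.norm(a-b),(a2+b2)/2,np.linalg.norm(a2-b2))
show();go([.639,-.218,.275],-78)
```

```text
0.225 [ 0.63444563 -0.21897705  0.225     ] 0.10612878177441391 [ 0.63586278 -0.21042962  0.225     ] 0.10593103795031883
0.235 [ 0.63678889 -0.21645838  0.235     ] 0.1053142157121758 [ 0.6366392  -0.21064613  0.235     ] 0.10488360897657553
0.245 [ 0.63913216 -0.21393971  0.245     ] 0.10449964964993763 [ 0.63741561 -0.21086265  0.245     ] 0.10383618000283212
t 23.15 grasp [ 0.5892 -0.1302  0.2922] xax [-0.036 -0.003 -0.999] zyaw -78.7 yyaw 11.3 q [-0.398  0.11   1.588 -0.016  1.476  0.977] F [-2.6 -4.4  0.6] T [-0.09  0.2  -0.02] w 0.0567
shift units total [0.39 0.81 2.4 ]
turn units total [-0.17 -0.07  0.51]
shift in target axes [0.43 0.6  2.38]
```

>>> apply_moves(motion=[[0,0.1,0.5,0,0,0.5],[0,0.2,0.6,0,0,0],[0,0.2,0.6,0,0,0],[0,0.1,0.5,0,0,0],[0,0,0,0,0,0]])

```text
clock: 23.65
eef_pos: [0.6378, -0.2097, 0.4664]
tcp_rot: [0.448, 0.552, -0.447, 0.543]
force: [0.1, 0.5, 0.4]
gripper_width: 0.0561
```

Run:
```python
from h import *
import pickle
show();go([.638,-.215,.235],-78)
c=cam("wrist");cv2.imwrite("pics/w7.png",read_camera("wrist"))
print(proj("wrist",[.638,-.215,.24]))
```

```text
t 23.65 grasp [ 0.6362 -0.2083  0.2864] xax [-0.009  0.008 -1.   ] zyaw -78.5 yyaw 11.5 q [-0.487  0.255  1.434  0.003  1.465  0.884] F [0.1 0.5 0.4] T [-0.05  0.18  0.  ] w 0.0561
shift units total [1.28 0.02 0.18]
turn units total [-0.13 -0.14  0.11]
shift in target axes [ 1.28 -0.02  0.13]
[290.39851288 240.63157883]
```

View pics/w7.png

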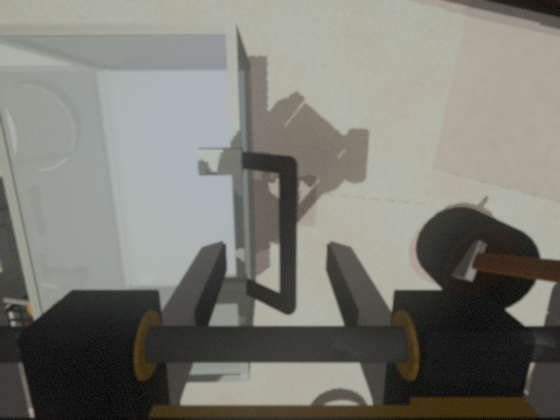

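The bar lies between the fingers at column 287, rows 158–308, where it was predicted. I'll descend and close.

>>> apply_moves(motion=[[0.4,0,0.1,0,-0.1,0.1],[0.5,0,0,0,0,0],[0.3,0,0,0,0,0]])

```text
clock: 24.0
eef_pos: [0.6381, -0.2074, 0.419]
tcp_rot: [0.447, 0.549, -0.445, 0.548]
force: [0.3, -0.2, -0.0]
gripper_width: 0.0563
```

Run:
```python
from h import *
show();go([.638,-.215,.235],-78)
```

```text
t 24.0 grasp [ 0.6384 -0.2069  0.239 ] xax [ 0.001  0.003 -1.   ] zyaw -78.3 yyaw 11.7 q [-0.483  0.282  1.487  0.003  1.373  0.882] F [ 0.3 -0.2 -0. ] T [-0.04  0.21  0.01] w 0.0563
shift units total [ 0.1  -0.05  0.2 ]
turn units total [-0.06 -0.03 -0.03]
shift in target axes [ 0.1  -0.04  0.19]
```

>>> apply_moves(motion=[[0,0,0,0,0,0],[0,0,0,0,0,0],[0,0,0,0,0,0],[0,0,0,0,0,0],[0,0,0,0,0,0],[0,0,0,0,0,0],[0,0,0,0,0,0],[0,0,0,0,0,0]], gripper=-1)

```text
clock: 24.8
eef_pos: [0.6376, -0.2076, 0.424]
tcp_rot: [0.444, 0.545, -0.448, 0.552]
force: [-0.2, -1.3, -2.5]
gripper_width: 0.0113
```

Run:
```python
from h import *
show();go([.638,-.215,.235],-78)
cv2.imwrite("pics/w8.png",read_camera("wrist"))
```

```text
t 24.8 grasp [ 0.6385 -0.2094  0.244 ] xax [ 0.005 -0.01  -1.   ] zyaw -78.2 yyaw 11.8 q [-0.483  0.276  1.485 -0.007  1.371  0.883] F [-0.2 -1.3 -2.5] T [-0.22  0.07  0.01] w 0.0113
shift units total [ 0.23 -0.04  0.13]
turn units total [-0.05  0.15 -0.04]
shift in target axes [ 0.22 -0.03  0.18]
```

View pics/w8.png

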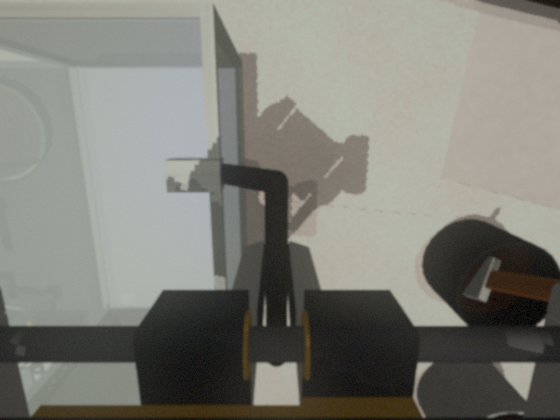

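Run:
```python
from h import *
for z in (.225,.231,.237,.245,.255):
    for y in (0,): print(z,proj("wrist",[.6375+.05*.978,-.2095+.05*.208,z]).round(0), proj("scene",[.6375,-.2095,z]).round(1),proj("side",[.6375,-.2095,z]).round(1))
```

```text
0.225 [276. 172.] [200.4 228.6] [261.3 310.3]
0.231 [276. 174.] [200.1 228.2] [261.2 310.2]
0.237 [276. 175.] [199.8 227.7] [261.1 310. ]
0.245 [277. 178.] [199.3 227.1] [260.9 309.8]
0.255 [277. 181.] [198.7 226.3] [260.7 309.5]
```

The bar may sit low in the pads: they are at 0.244 m, and the geometry puts the bar at about 0.231 m. I'll reopen a little, go down and close again.

>>> apply_moves(motion=[[0,0,0,0,0,0],[0,0,0,0,0,0],[0.15,0,0,0,0.1,0],[0.1,0,0,0,0,0]], gripper=-0.5)

```text
clock: 25.25
eef_pos: [0.6382, -0.2083, 0.4162]
tcp_rot: [0.446, 0.545, -0.446, 0.553]
force: [-0.3, -0.7, -0.0]
gripper_width: 0.0237
```

>>> apply_moves(motion=[[0.05,0,0,0,0,0],[0.02,0,0,0,0,0],[0.02,0,0,0,0,0],[0,0,0,0,0,0],[0,0,0,0,0,0]], gripper=-1)

```text
clock: 25.75
eef_pos: [0.6386, -0.2116, 0.4153]
tcp_rot: [0.444, 0.54, -0.448, 0.556]
force: [1.3, -2.0, 1.4]
gripper_width: 0.0107
```

Run:
```python
from h import *
show()
```

```text
t 25.75 grasp [ 0.6411 -0.215   0.2354] xax [ 0.014 -0.019 -1.   ] zyaw -78.3 yyaw 11.7 q [-0.487  0.285  1.49  -0.01   1.346  0.882] F [ 1.3 -2.   1.4] T [-0.51  0.19  0.01] w 0.0107
```

The grip is on the bar, 10.7 mm wide, at y −0.215 as the geometry predicts. Next comes the swing along the arc. A helper will work out the step sizes.

```bash
cat > arc.py <<'E'
from h import *
import sys
ux=np.array([.208,-.978,0]); H=np.array([.6411,-.215,.2354])-.284*(np.cos(np.radians(43.1))*ux+np.array([0,0,np.sin(np.radians(43.1))]))
H[2]=.037
def rep(step=4,n=6):
    s,M,p,g=st(); d=g-H; a=np.degrees(np.arctan2(d[2],d@ux)); r=np.hypot(d[2],d@ux); uy=np.array([.978,.208,0])
    print("t %.2f a %.1f open rad %.3f r %.4f lat %.4f w %.4f xax %s zyaw %.1f F %s T %s q1,6 %s"%(s["clock"],a,np.radians(134.7-a),r,d@uy,s["gripper_width"],M[:,0].round(3),np.degrees(np.arctan2(M[1,2],M[0,2])),s["force"].round(1),s["wrist_torque"].round(2),s["qpos"].round(2)))
    cur=g
    for i in range(n):
        b=np.radians(min(a+step*(i+1),134.7)); t=H+uy*(d@uy)+.284*(np.cos(b)*ux+np.array([0,0,np.sin(b)]))
        print(np.degrees(b).round(1),(M.T@(t-cur)/.04).round(2)); cur=t
rep(float(sys.argv[1]),int(sys.argv[2]))
E
python3 arc.py 4 6
```

```text
t 25.75 a 43.7 open rad 1.587 r 0.2869 lat -0.0000 w 0.0107 xax [ 0.014 -0.019 -1.   ] zyaw -78.3 F [ 1.3 -2.   1.4] T [-0.51  0.19  0.01] q1,6 [-0.49  0.29  1.49 -0.01  1.35  0.88]
47.7 [-0.3  0.  -0.4]
51.7 [-0.33  0.   -0.37]
55.7 [-0.3   0.   -0.39]
59.7 [-0.27  0.   -0.41]
63.7 [-0.24  0.   -0.43]
67.7 [-0.21 -0.   -0.45]
```

>>> apply_moves(motion=[[-0.18,0,-0.18,0,0,0],[-0.33,0,-0.37,0,0,0],[-0.33,0,-0.37,0,0,0],[-0.3,0,-0.39,0,0,0]])

```text
clock: 26.15
eef_pos: [0.6274, -0.1601, 0.4599]
tcp_rot: [0.444, 0.538, -0.45, 0.558]
force: [1.9, -3.2, 0.1]
gripper_width: 0.0109
```

```bash
python3 arc.py 4 6
```

```text
t 26.15 a 57.4 open rad 1.350 r 0.2886 lat -0.0000 w 0.0109 xax [ 0.016 -0.024 -1.   ] zyaw -78.4 F [ 1.9 -3.2  0.1] T [-0.8  -0.25  0.  ] q1,6 [-0.42  0.2   1.51 -0.02  1.41  0.95]
61.4 [-0.17 -0.   -0.48]
65.4 [-0.23 -0.   -0.44]
69.4 [-0.2  -0.   -0.45]
73.4 [-0.17 -0.   -0.46]
77.4 [-0.14 -0.   -0.48]
81.4 [-0.1  -0.   -0.48]
```

>>> apply_moves(motion=[[-0.24,0,-0.45,0,0,0],[-0.22,0,-0.45,0,0,0],[-0.19,0,-0.46,0,0,0],[-0.16,0,-0.47,0,0,0],[-0.13,0,-0.48,0,0,0],[-0.1,0,-0.48,0,0,0]])

```text
clock: 26.75
eef_pos: [0.6018, -0.0411, 0.5061]
tcp_rot: [0.443, 0.535, -0.45, 0.561]
force: [2.4, -1.0, -2.3]
gripper_width: 0.0109
```

```bash
python3 arc.py 4 6
```

```text
t 26.75 a 83.0 open rad 0.902 r 0.2913 lat 0.0005 w 0.0109 xax [ 0.023 -0.031 -0.999] zyaw -78.4 F [ 2.4 -1.  -2.3] T [-0.47 -0.29  0.  ] q1,6 [-0.25  0.07  1.57 -0.02  1.47  1.12]
87.0 [ 0.12 -0.01 -0.52]
91.0 [-0.03 -0.   -0.49]
95.0 [ 0.01 -0.   -0.5 ]
99.0 [ 0.04 -0.   -0.49]
103.0 [ 0.08 -0.   -0.49]
107.0 [ 0.11 -0.01 -0.48]
```

>>> apply_moves(motion=[[0.06,0,-0.5,0,0,0],[0.0,0,-0.49,0,0,0],[0.03,0,-0.49,0,0,0]])

```text
clock: 27.05
eef_pos: [0.5877, 0.0228, 0.5067]
tcp_rot: [0.444, 0.534, -0.449, 0.563]
force: [3.1, -0.9, -1.8]
gripper_width: 0.0111
```

```bash
python3 arc.py 3 8
python3 - <<'E'
from h import *
cv2.imwrite("pics/w9.png",read_camera("wrist"))
E
```

```text
t 27.05 a 95.9 open rad 0.677 r 0.2914 lat 0.0009 w 0.0111 xax [ 0.027 -0.031 -0.999] zyaw -78.3 F [ 3.1 -0.9 -1.8] T [-0.39 -0.53  0.05] q1,6 [-0.15  0.03  1.61 -0.03  1.47  1.22]
98.9 [ 0.22 -0.01 -0.36]
101.9 [ 0.05 -0.   -0.37]
104.9 [ 0.07 -0.   -0.36]
107.9 [ 0.09 -0.   -0.36]
110.9 [ 0.11 -0.   -0.35]
113.9 [ 0.13 -0.   -0.35]
116.9 [ 0.15 -0.   -0.34]
119.9 [ 0.16 -0.   -0.33]
```

View pics/w9.png

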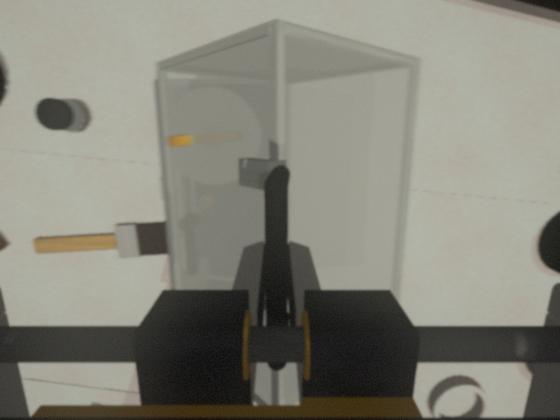

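The bar is firmly between the pads and the cover is just past the balance point. I'll lower it at about 0.5 rad/s.

>>> apply_moves(motion=[[0.06,0,-0.37,0,0,0],[0.07,0,-0.37,0,0,0],[0.09,0,-0.36,0,0,0],[0.11,0,-0.36,0,0,0],[0.13,0,-0.35,0,0,0]])

```text
clock: 27.6
eef_pos: [0.5707, 0.1032, 0.4843]
tcp_rot: [0.444, 0.537, -0.445, 0.562]
force: [4.3, 0.0, -1.5]
gripper_width: 0.0108
```

```bash
python3 arc.py 3 8
```

```text
t 27.60 a 113.0 open rad 0.379 r 0.2904 lat 0.0011 w 0.0108 xax [ 0.026 -0.024 -0.999] zyaw -78.0 F [ 4.3  0.  -1.5] T [-0.34 -0.52 -0.02] q1,6 [-0.01  0.02  1.66 -0.02  1.43  1.35]
116.0 [ 0.29 -0.01 -0.28]
119.0 [ 0.16 -0.   -0.33]
122.0 [ 0.18 -0.   -0.33]
125.0 [ 0.2  -0.   -0.32]
128.0 [ 0.21 -0.   -0.31]
131.0 [ 0.23 -0.   -0.29]
134.0 [ 0.24 -0.   -0.28]
134.7 [ 0.06 -0.   -0.07]
```

>>> apply_moves(motion=[[0.17,0,-0.33,0,0,0],[0.18,0,-0.33,0,0,0],[0.19,0,-0.31,0,0,0],[0.2,0,-0.3,0,0,0]])

```text
clock: 28.0
eef_pos: [0.5595, 0.1573, 0.4508]
tcp_rot: [0.444, 0.538, -0.445, 0.561]
force: [3.1, -0.0, -0.7]
gripper_width: 0.0113
```

```bash
python3 arc.py 2 6
```

```text
t 28.00 a 125.9 open rad 0.154 r 0.2887 lat 0.0012 w 0.0113 xax [ 0.025 -0.021 -0.999] zyaw -77.9 F [ 3.1 -0.  -0.7] T [-0.22 -0.3   0.01] q1,6 [ 0.08  0.05  1.69 -0.02  1.38  1.45]
127.9 [ 0.24 -0.   -0.14]
129.9 [ 0.15 -0.   -0.2 ]
131.9 [ 0.16 -0.   -0.19]
133.9 [ 0.16 -0.   -0.19]
134.7 [ 0.07 -0.   -0.08]
134.7 [0. 0. 0.]
```

>>> apply_moves(motion=[[0.15,0,-0.2,0,0,0],[0.15,0,-0.19,0,0,0],[0.16,0,-0.18,0,0,0],[0.16,0,-0.16,0,0,0],[0.1,0,-0.08,0,0,0]])

```text
clock: 28.5
eef_pos: [0.5532, 0.1902, 0.4222]
tcp_rot: [0.441, 0.536, -0.448, 0.564]
force: [-10.6, -18.5, 29.8]
gripper_width: 0.0109
```

```bash
python3 arc.py 2 4
```

```text
t 28.50 a 134.3 open rad 0.006 r 0.2871 lat 0.0015 w 0.0109 xax [ 0.025 -0.032 -0.999] zyaw -77.9 F [-10.6 -18.5  29.8] T [-3.6   2.02 -0.11] q1,6 [ 0.14  0.08  1.71 -0.04  1.33  1.51]
134.7 [ 0.09 -0.    0.02]
134.7 [0. 0. 0.]
134.7 [0. 0. 0.]
134.7 [0. 0. 0.]
```

Contact at the computed shut angle, with 30 N upward. I'll relax, open the fingers and rise clear.

>>> apply_moves(motion=[[0,0,0,0,0,0],[0,0,0,0,0,0]])

```text
clock: 28.7
eef_pos: [0.5532, 0.1899, 0.4226]
tcp_rot: [0.441, 0.536, -0.448, 0.564]
force: [0.9, 4.3, 0.5]
gripper_width: 0.0113
```

>>> apply_moves(motion=[[0,0,0,0,0,0],[0,0,0,0,0,0],[0,0,0,0,0,0],[0,0,0,0,0,0],[0,0,0,0,0,0]], gripper=0)

```text
clock: 29.2
eef_pos: [0.5526, 0.1894, 0.4191]
tcp_rot: [0.439, 0.537, -0.45, 0.562]
force: [0.1, 0.3, -0.0]
gripper_width: 0.0459
```

```bash
python3 arc.py 2 0
python3 - <<'E'
from h import *
cv2.imwrite("pics/w10.png",read_camera("wrist"))
E
```

```text
t 29.20 a 134.7 open rad 0.001 r 0.2843 lat -0.0005 w 0.0459 xax [ 0.018 -0.035 -0.999] zyaw -78.0 F [ 0.1  0.3 -0. ] T [ 0.01  0.13 -0.03] q1,6 [ 0.14  0.08  1.72 -0.04  1.33  1.51]
```

View pics/w10.png

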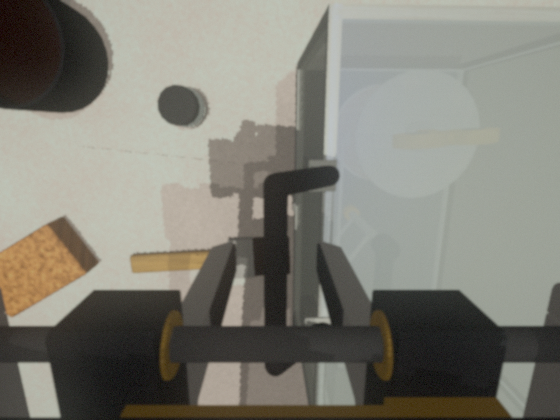

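The bar is free between the open fingers and the force is zero. I'll rise, move aside for a clear view, and check.

>>> apply_moves(motion=[[-0.4,0,0,0,0,0],[-0.8,0,0,0,0,0],[-0.9,0,0,0,0,0],[-0.9,0,0,0,0,0],[0,-0.5,-0.5,0,0,0],[0,-0.5,-0.9,0,0,0],[0,-0.5,-0.9,0,0,0],[0,-0.5,-0.9,0,0,0],[0,-0.3,-0.5,0,0,0],[0,0,0,0,0,0]])

```text
clock: 30.25
eef_pos: [0.4245, 0.3223, 0.5509]
tcp_rot: [0.444, 0.534, -0.447, 0.564]
force: [1.5, -0.6, 1.1]
gripper_width: 0.047
```

Run:
```python
from h import *
show()
a=read_camera("scene");b=read_camera("side")
cv2.imwrite("pics/sc3.png",a);cv2.imwrite("pics/si3.png",b)
a2=cv2.resize(a[170:290,230:360],None,fx=3,fy=3,interpolation=cv2.INTER_CUBIC)
b2=cv2.resize(b[160:280,220:350],None,fx=3,fy=3,interpolation=cv2.INTER_CUBIC)
cv2.imwrite("pics/both3.png",np.hstack([a2,b2]))
for n,im,i0 in(("scene",a,cv2.imread("pics/scene0.png")),("side",b,cv2.imread("pics/side0.png"))):
    d=cv2.absdiff(im,i0).max(2); cv2.imwrite(f"pics/diff_{n}.png",d)
C=np.array([.554,.184,.239]); 
for n in("scene","side"): print(n,[proj(n,C+s*.05*np.array([.978,.208,0])+[0,0,.0]).round(1) for s in(-1,1)])
```

```text
t 30.25 grasp [0.43   0.317  0.3711] xax [ 0.031 -0.03  -0.999] zyaw -78.2 yyaw 11.9 q [ 0.443 -0.117  1.675 -0.04   1.569  1.807] F [ 1.5 -0.6  1.1] T [ 0.04  0.1  -0.  ] w 0.047
scene [array([318.2, 208.9]), array([320.4, 237.4])]
side [array([306.2, 167.2]), array([339.6, 180.8])]
```

View pics/both3.png

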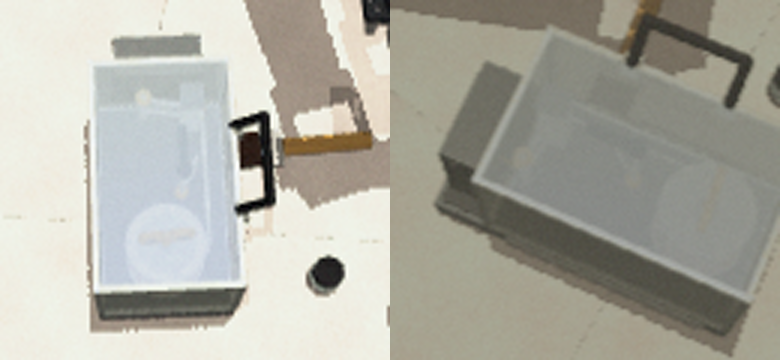

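View pics/sc3.png

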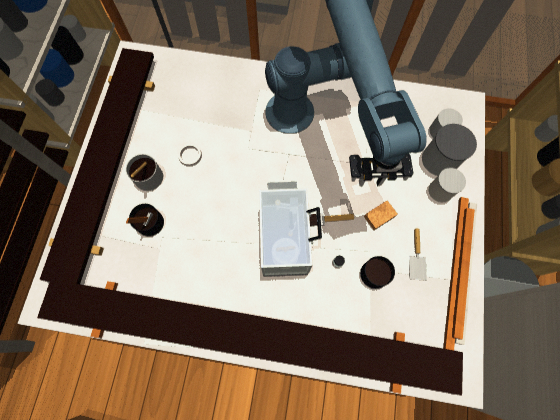

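Through the shut cover the lifter lies along the recorder's length and the key is unchanged. The bar sits at scene (319,208–237) and side (305,167)–(338,181), within about 1 px of where it should be when shut. The bench items look unmoved and the arm is clear. I'll hand in.

```bash
python3 -c "
from rig import *
print(job_done())"
```

```text
the job is handed in; nothing more can be done
None
```

The job is handed in after about 30 s of the 72 s allowed; `job_done` gave no verdict.

- **Clock:** I wound it in two clockwise strokes, about 3.9 rad net, until it hit its stop. At the stop the torque rose to about 1.1 N m and the pads cocked open from 9 to 14 mm. After release the key sat about 6° (0.1 rad) back, which is the stated slip from full, so about 12.47 rad.
- **Lifter:** I pushed it with the closed fingers until the force rose to about 20 N at the expected end point. In the wrist picture the handle is parallel to the recorder's front edge to about 1°. One automatic contour fit for this angle failed because it caught only 10 px, so I relied on hand-read points.
- **Cover:** I gripped it by the bar, regripped once about 9 mm lower, and swung it over at 0.4–0.7 rad/s. It was held all the way down, and pressing it shut took about 37 N at the wrist. On the way the measured radius read up to 7 mm over the given 284 mm, probably from the gripper's slight tilt or the bar shifting in the pads; the forces stayed small. At the end the bar lies within about 1 px of its computed shut position in both fixed views.
- **Bench:** By eye, in a last overall picture, none of the pots or other items had moved. The arm was clear of everything.

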